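# Put four taper tool holders back in their own rack pockets

### The job

The four milling-machine tool holders were put back in one another's pockets in the two bench racks, so the machinist would fetch the wrong cutter. Using the grey spare pocket as the free place, rearrange them until each holder stands fully seated in the pocket whose collar has the colour of its ring, and the grey pocket is empty again. Keep the holders upright and lower them in; do not drop them or lay them down.

Things in the scene. Friction and masses are not known exactly. Their poses are not given: they have to be found in the camera images.
- red_holder: Steel tool holder, 0.3-0.5 kg: red ring, 36 mm face mill with gold inserts (top +76 mm). Origin: centre of flange underside; z up along the tool. Below: taper 31 to 18 mm wide, then stud, to -66 mm (will not stand on a bench). Above: flange 46 mm wide and ring 48 mm, to +24.5; then round body 36 mm wide: grip it from above, best across the row, pads' middle at +48.
- yellow_holder: Steel tool holder, 0.3-0.5 kg: yellow ring, gold twist drill in a collet nut (tip +81 mm). Origin: centre of flange underside; z up along the tool. Below: taper 31 to 18 mm wide, then stud, to -66 mm (will not stand on a bench). Above: flange 46 mm wide and ring 48 mm, to +24.5; then round body 36 mm wide: grip it from above, best across the row, pads' middle at +48.
- blue_holder: Steel tool holder, 0.3-0.5 kg: blue ring, steel end mill in a collet nut (tip +80 mm). Origin: centre of flange underside; z up along the tool. Below: taper 31 to 18 mm wide, then stud, to -66 mm (will not stand on a bench). Above: flange 46 mm wide and ring 48 mm, to +24.5; then round body 36 mm wide: grip it from above, best across the row, pads' middle at +48.
- green_holder: Steel tool holder, 0.3-0.5 kg: green ring, black touch probe, white stylus, ruby ball (top +82 mm). Origin: centre of flange underside; z up along the tool. Below: taper 31 to 18 mm wide, then stud, to -66 mm (will not stand on a bench). Above: flange 46 mm wide and ring 48 mm, to +24.5; then round body 36 mm wide: grip it from above, best across the row, pads' middle at +48.
- red_pocket: Red plastic pocket insert, fixed in a dark steel rack (one row of 3, one of 2; 76 mm pitch, 92 mm wide, shuffled); home of the holder with the red ring. Collar 62 mm across, straight hole 38 mm across, deep enough for taper and stud. Origin: centre of the collar's top face, 72 mm above the bench; z up. Seated: flange flat on the collar, origins level, within 4 mm sideways.
- yellow_pocket: Yellow plastic pocket insert, fixed in a dark steel rack (one row of 3, one of 2; 76 mm pitch, 92 mm wide, shuffled); home of the holder with the yellow ring. Collar 62 mm across, straight hole 38 mm across, deep enough for taper and stud. Origin: centre of the collar's top face, 72 mm above the bench; z up. Seated: flange flat on the collar, origins level, within 4 mm sideways.
- blue_pocket: Blue plastic pocket insert, fixed in a dark steel rack (one row of 3, one of 2; 76 mm pitch, 92 mm wide, shuffled); home of the holder with the blue ring. Collar 62 mm across, straight hole 38 mm across, deep enough for taper and stud. Origin: centre of the collar's top face, 72 mm above the bench; z up. Seated: flange flat on the collar, origins level, within 4 mm sideways.
- green_pocket: Green plastic pocket insert, fixed in a dark steel rack (one row of 3, one of 2; 76 mm pitch, 92 mm wide, shuffled); home of the holder with the green ring. Collar 62 mm across, straight hole 38 mm across, deep enough for taper and stud. Origin: centre of the collar's top face, 72 mm above the bench; z up. Seated: flange flat on the collar, origins level, within 4 mm sideways.
- grey_pocket: Grey plastic pocket insert, fixed in a dark steel rack (one row of 3, one of 2; 76 mm pitch, 92 mm wide, shuffled); the spare pocket, empty at the start. Collar 62 mm across, straight hole 38 mm across, deep enough for taper and stud. Origin: centre of the collar's top face, 72 mm above the bench; z up. Seated: flange flat on the collar, origins level, within 4 mm sideways.
There are look-alikes about, which are no part of the job. Leave any orange look-alike of the blue_holder alone.

How it is judged:
By the outcome, as a careful person would: the job done as asked, in the order asked, and still so for the second after the job is handed in, with the robot touching nothing.
It also fails if it takes over 115 s, if anything falls off the work surface, if the arm or the gripper's body presses on something with over 40 N, if the wrist force passes 120 N, or if a joint passes its speed limit or range.

### The arm

A 6-joint arm with a two-finger parallel gripper is mounted at the origin on a cart in front of the work surface, level with it; the furniture and walls round the work are solid. World frame = base frame: x ahead of the robot, y to its left, z up, the work surface at z = 0. Lengths are in m, angles in rad, forces in N, time in s.
With the tool pointing down it reaches from about 0.325 to 0.9 m from the base axis. Payload 6.1 kg.
Tool frame: the origin (TCP) lies midway between the tips of the shut fingers; the grasp point (between the pads) lies 19 mm behind it; z points along the fingers, y is the line along which they close (so a half turn about z gives the same grasp; the last joint's range is limited). The gripper opens to 85 mm and grips with 20 to 120 N. Pads are 22 mm wide; open, the fingers measure 114 mm over their backs; the gripper's body (76 mm by 85 mm) begins 54 mm behind the grasp point. The pads swing forward as they close: fully open they stand 13 mm farther back than shut.
Start: joints at [-1.365, 0.22, 1.526, -0, 1.395, -0.126], TCP at [0.204, -0.591, 0.231] pointing down, gripper open.
Joint ranges: [-2.98, 2.98], [-0.91, 2.08], [0.09, 2.57], [-1.24, 4.39], [0.2, 2.65], [-2.68, 2.68]. Speed limits (rad/s): [2.57, 2.57, 3.01, 3.14, 3.14, 3.14].

### API

Orientations are given as a unit quaternion [w, x, y, z].
In Python, from rig import get_obs, capture, calibration, job_done gives the robot as it stands.
- The arm moves only by the tool step_arm, never from a script. Its argument "motion" is a list of rows, each a list of 7 numbers: the finger opening in mm, from 0 to 85.4, then the shift along the tool's x, y, z in units of 40 mm (1.0 is 40 mm), then the turn, a rotation vector about the tool's x, y, z in units of 10 degrees (1.0 is 10 degrees). A call has 1 to 5 rows; each row is the pose to reach, as a shift and turn from the pose commanded when the call began, along the tool's axes at that moment; what a row does not reach only later rows make up. A row lasts 1/8 s, in which the tool goes at most 62.5 mm and 10.7 degrees, less where a joint would pass 70% of its speed; a pose out of reach is approached as far as the arm can. A call with a gripper value outside its range is refused whole. The fingers move at their own pace and stop on an object; "grip_force" is the grip in N (left out, the last holds). Time passes only in rows, so rows that repeat a pose let the fingers close. It gives the time, the measured TCP pose, the force, the opening and the grip force at its end, in the units of the state.
- get_obs(): the state, without advancing time (a new reading comes with each control period).
- capture(name): name is "scene" or "top" or "wrist"; returns the picture (384x512x3 uint8, red, green, blue); there is no depth.
- calibration(name): a dict with "vfov" (degrees; the focal length in pixels is half the picture's height over the tangent of half this angle, whatever the lens; pixels are square), "cx", "cy" (the principal point, pixels), "D" ([k1, k2, p1, p2, k3] as OpenCV has them; the pictures are not rectified), "R" (3x3) and "t" (3): a world point X has camera coordinates R X + t. Camera axes: x right, y down, z forward; pixel columns grow to the right and rows downward; lengths in m; the calibration is good to about 2 mm. A picture is of the moment at which its call begins: read the wrist's pose just before it. calibration takes no time and is no camera call; for the wrist camera it gives the pose at the moment of the call.
- job_done(): hands the job in; it is judged then, once.
The state is a dict: "time_s": time; "q": joint angles; "joint_velocities": joint speeds; "joint_torque": joint torques, N m; "eef_pos": TCP position; "orientation": TCP orientation; "force": force on the tool from outside, world axes, zero at the start; "moment": the same for the moment, N m; "gripper_width": opening from 0.0 (shut) to 1.0 (fully open); "grip_force": force on a finger pad.
Only numpy, scipy, OpenCV 4.12 (cv2) and the standard library are available. Lean on these libraries where they do the work, as an engineer would, in place of code of your own. Each camera call takes 0.05 s, during which the arm holds its last target. There are 200 camera calls.

## Working session

There is one attempt and no reset: what is moved stays moved. The work goes in short steps, Python scripts to look and compute and a tool call to move; the robot and the scene stay as the last step left them, time stands still between calls to the robot, and variables do not carry over. Pictures are saved under pics/ and viewed, at most 14 in all, crops included, and the job is handed in when it is done.

Besides the shell and the picture viewer there is one more tool, called as a command line: name --pt "numbers of a row" for each row, then --argument value for the rest. step_arm: Moves the arm, as the interface text tells. Its arguments: {"type":"object","properties":{"motion":{"type":"array"},"grip_force":{"type":"number"}},"required":["motion"]}

```bash
mkdir -p pics; python3 - <<'E'
from rig import *
import cv2,numpy as np
for n in("scene","top"):
    im=capture(n); cv2.imwrite(f"pics/{n}0.png",im[:,:,::-1]); c=calibration(n); print(n,c)
o=get_obs();print(o)
E
```

```text
scene {'vfov': 49.08468012015718, 'cx': 260.6471083652113, 'cy': 194.66961910718578, 'D': array([0.05354836, 0.        , 0.        , 0.        , 0.        ]), 'R': array([[-0.53366033, -0.84566284,  0.00781085],
       [-0.40559064,  0.24782396, -0.87981789],
       [ 0.74209358, -0.47269191, -0.47524675]]), 't': array([0.43453429, 0.22881294, 0.61617433])}
top {'vfov': 43.869771314958996, 'cx': 248.7757991541186, 'cy': 193.2573023057413, 'D': array([-0.17862855,  0.        ,  0.        ,  0.        ,  0.        ]), 'R': array([[ 0.04145582, -0.99912024, -0.00633705],
       [-0.97760175, -0.0392515 , -0.20677075],
       [ 0.2063401 ,  0.01476696, -0.9783689 ]]), 't': array([0.19851319, 0.53334442, 0.96668882])}
{'time_s': 0.1, 'q': array([-1.36508514e+00,  2.21189448e-01,  1.52747906e+00,  6.03857024e-06,
        1.39470616e+00, -1.26139363e-01]), 'joint_velocities': array([ 0.000722  , -0.00146899, -0.00548474,  0.00132305,  0.00028797,
        0.00135779]), 'joint_torque': array([ 1.24539714e-03, -4.98240674e+01, -3.90545475e+01, -2.67684127e-04,
        5.64812188e-03,  3.89671834e-05]), 'eef_pos': array([ 0.20348452, -0.59037627,  0.23029184]), 'orientation': array([-8.90420830e-04,  9.86265651e-01,  1.65164377e-01, -3.24704306e-05]), 'force': array([ 0.03672309, -0.64448876,  0.34642052]), 'moment': array([ 0.04483638,  0.03633609, -0.06287919]), 'grip_force': 0.0, 'gripper_width': 0.997573988492232}
```

View pics/scene0.png

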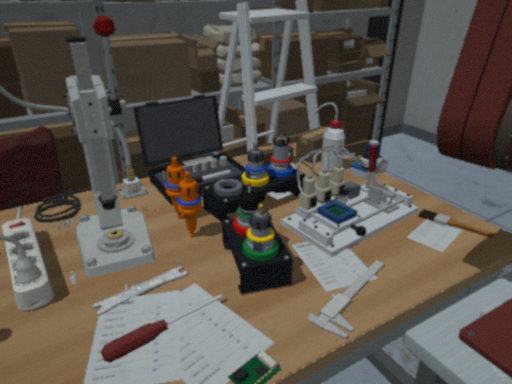

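View pics/top0.png

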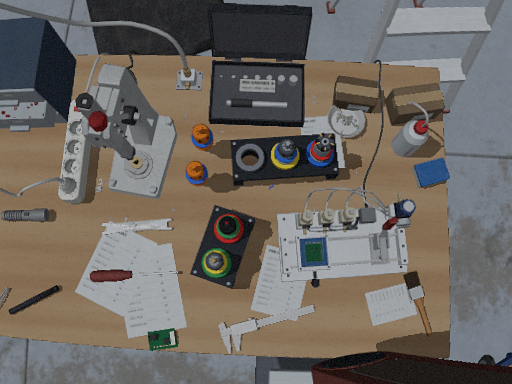

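The scene and top views show a 3-pocket rack (top view: grey pocket ~(250,157), holders at (285,153) and (320,150)) and a 2-pocket rack (holders at (228,227) and (215,262)). There are two orange look-alikes at (202,135) and (196,172), which I'll leave alone. I'll enlarge both views to confirm ring and collar colours.

```bash
python3 - <<'E'
import cv2,numpy as np
a=cv2.imread("pics/top0.png")[120:295,180:350]; b=cv2.imread("pics/scene0.png")[125:295,160:310]
f=lambda i,w:cv2.resize(i,(w,600),interpolation=cv2.INTER_CUBIC)
cv2.imwrite("pics/crop0.png",np.hstack([f(a,400),f(b,400)])[:, :])
a=cv2.resize(a,None,fx=3,fy=3,interpolation=cv2.INTER_CUBIC)
b=cv2.resize(b,None,fx=1.9,fy=3,interpolation=cv2.INTER_CUBIC)
h=max(a.shape[0],b.shape[0]);pad=lambda i:cv2.copyMakeBorder(i,0,h-i.shape[0],0,0,0)
o=np.hstack([pad(a),pad(b)]);print(o.shape);cv2.imwrite("pics/crop1.png",o)
E
```

```text
(525, 795, 3)
```

View pics/crop1.png

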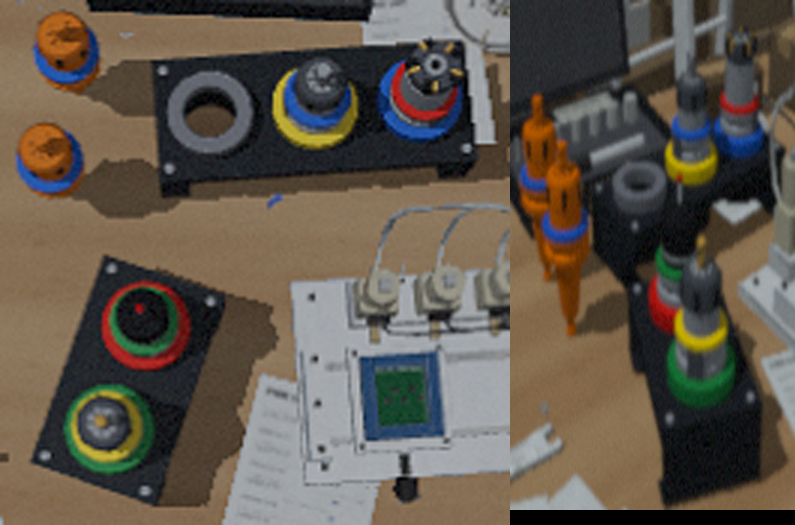

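Occupancy is clear: grey is empty, the yellow pocket holds blue, the blue pocket holds red, the red pocket holds green (ruby tip) and the green pocket holds yellow. The orange items beside the rack are the look-alikes. The plan is blue→grey, yellow→yellow, green→green, red→red, blue→blue. Next I'll measure the pocket centres.

```bash
cat > h.py <<'E'
import cv2,numpy as np
from rig import *
from scipy.optimize import least_squares
from scipy.spatial.transform import Rotation as Ro
def K(c):
    f=192/np.tan(np.radians(c["vfov"]/2)); return np.array([[f,0,c["cx"]],[0,f,c["cy"]],[0,0,1]])
def cast(c,px,z):
    u=cv2.undistortPoints(np.float64(px).reshape(-1,1,2),K(c),c["D"]).reshape(-1,2)
    d=np.c_[u,np.ones(len(u))]@c["R"]; C=-c["R"].T@c["t"]
    return (C+d*((z-C[2])/d[:,2])[:,None])[:,:2]
def proj(c,X): return cv2.projectPoints(np.float64(X).reshape(-1,1,3),cv2.Rodrigues(c["R"])[0],c["t"],K(c),c["D"])[0].reshape(-1,2)
HUE=dict(red=[(0,8),(172,180)],yellow=[(20,35)],green=[(45,85)],blue=[(100,125)])
def mask(im,col):
    h=cv2.cvtColor(im,cv2.COLOR_RGB2HSV)
    if col=="grey": return cv2.inRange(h,(0,0,60),(180,70,170))
    return sum(cv2.inRange(h,(a,110,50),(b,255,255)) for a,b in HUE[col])
def circ(im,c,col,px,z,r,win=40):
    "centre of a disc of radius r at height z: fit to the outermost mask edge points seen from the blob's middle"
    m=mask(im,col); w=np.zeros_like(m); cv2.circle(w,tuple(int(v) for v in px),win,255,-1)
    n,l,s,_=cv2.connectedComponentsWithStats(m&w); i=1+np.argmax(s[1:,4]); m=np.uint8(l==i)*255
    cs,_=cv2.findContours(m,cv2.RETR_EXTERNAL,cv2.CHAIN_APPROX_NONE)
    p=cast(c,max(cs,key=len).reshape(-1,2),z)
    s=least_squares(lambda v:np.hypot(*(p-v[:2]).T)-v[2],[*p.mean(0),r],loss="soft_l1",f_scale=.0007).x
    res=np.hypot(*(p-s[:2]).T)-s[2]
    return s,int((abs(res)<.0015).sum()),len(p)
E
python3 - <<'E'
from h import *
im=cv2.imread("pics/top0.png")[:,:,::-1].copy(); c=calibration("top")
for col,px in dict(grey=(250,157),yellow=(285,156),blue=(320,154),red=(228,228),green=(215,263)).items():
    s,k,n=circ(im,c,col,px,.072,.031,26); print("collar",col,s.round(4),k,n)
for col,px in dict(blue=(286,150),red=(321,148),green=(228,226),yellow=(215,262)).items():
    s,k,n=circ(im,c,col,px,.0915,.024,20); print("ring",col,s.round(4),k,n)
E
```

```text
collar grey [0.6016 0.2218 0.03  ] 77 78
collar yellow [0.6088 0.1465 0.0299] 44 110
collar blue [0.6175 0.071  0.0298] 44 108
collar red [0.4457 0.2598 0.031 ] 84 84
collar green [0.3731 0.2819 0.0302] 81 84
ring blue [0.6104 0.1461 0.0214] 36 74
ring red [0.6196 0.0705 0.0215] 34 71
ring green [0.4472 0.2599 0.0209] 54 96
ring yellow [0.3735 0.2817 0.023 ] 64 66
```

```bash
cat >> h.py <<'E'
P=dict(grey=(.6016,.2218),yellow=(.6090,.1464),blue=(.6172,.0708),red=(.4459,.2598),green=(.3731,.2819))
YAW=dict(A=6.0,B=73.1); ROW=dict(grey="A",yellow="A",blue="A",red="B",green="B")
def go(x,y,z,yaw):
    "shift and turn in the move's units from the present pose to a tool-down pose with the tool's y axis at yaw deg"
    o=get_obs(); q=o["orientation"]; R0=Ro.from_quat([*q[1:],q[0]])
    a=np.radians(yaw); ty=np.array([np.cos(a),np.sin(a),0]); tz=np.array([0,0,-1.]); 
    R1=Ro.from_matrix(np.c_[np.cross(ty,tz),ty,tz])
    d=R0.inv().apply(np.array([x,y,z])-o["eef_pos"])/.04
    r=np.degrees((R0.inv()*R1).as_rotvec())/10
    print("t",round(o["time_s"],2),"shift",d.round(2),"turn",r.round(2))
E
python3 -c "
from h import *
go(.607,.17,.30,6)"
```

```text
t 0.1 shift [ 15.73 -14.69  -1.71] turn [-0.01 -0.01 -7.7 ]
```

step_arm --pt "85 0 0 -1.5 0 0 0" --pt "85 15.73 -14.69 -1.71 0 0 -7.7" --pt "85 15.73 -14.69 -1.71 0 0 -7.7" --pt "85 15.73 -14.69 -1.71 0 0 -7.7" --pt "85 15.73 -14.69 -1.71 0 0 -7.7" --grip_force 60

```text
time_s: 0.72
eef_pos: [0.3212, -0.3681, 0.2933]
orientation: [-0.0, 0.856, 0.517, 0.0]
force: [1.1, 0.2, -0.5]
gripper_width: 0.994
grip_force: 0.0
```

```bash
python3 -c "
from h import *
go(.607,.17,.30,6)"
```

```text
t 0.72 shift [15.23  0.07 -0.16] turn [-0.   -0.   -3.37]
```

step_arm --pt "85 14.7 0.1 -0.16 0 0 -3.2" --pt "85 14.7 0.1 -0.16 0 0 -3.2" --pt "85 14.7 0.1 -0.16 0 0 -3.2" --pt "85 14.7 0.1 -0.16 0 0 -3.2" --pt "85 14.7 0.1 -0.16 0 0 -3.2"

```text
time_s: 1.35
eef_pos: [0.4699, -0.0932, 0.297]
orientation: [0.0, 0.682, 0.731, -0.0]
force: [0.5, -1.1, 0.2]
gripper_width: 0.993
grip_force: 0.0
```

```bash
python3 -c "
from h import *
go(.607,.17,.30,6)"
```

```text
t 1.35 shift [ 6.33  3.88 -0.07] turn [ 0.   0.  -0.2]
```

step_arm --pt "85 6.0 3.7 -0.07 0 0 -0.15" --pt "85 6.0 3.7 -0.07 0 0 -0.15" --pt "85 6.0 3.7 -0.07 0 0 -0.15" --pt "85 6.0 3.7 -0.07 0 0 -0.15" --pt "85 6.0 3.7 -0.07 0 0 -0.15"

```text
time_s: 1.98
eef_pos: [0.6007, 0.1575, 0.2989]
orientation: [-0.001, 0.672, 0.741, -0.0]
force: [0.3, -0.6, -0.3]
gripper_width: 0.998
grip_force: 0.0
```

step_arm --pt "85 0 0 0 0 0 0" --pt "85 0 0 0 0 0 0"

```text
time_s: 2.22
eef_pos: [0.5999, 0.1539, 0.2993]
orientation: [-0.0, 0.672, 0.74, -0.001]
force: [-0.3, 0.2, -0.3]
gripper_width: 0.994
grip_force: 0.0
```

```bash
python3 -c "
from h import *
go(.607,.17,.30,6)
c=calibration('wrist');im=capture('wrist');cv2.imwrite('pics/w0.png',im[:,:,::-1]);np.save('w0.npy',c,allow_pickle=True)
for k in P: print(k,proj(c,[[*P[k],.072]]).round(0))
print(-c['R'].T@c['t'],c['R'].round(2))
go(.6095,.1463,.18,6)
"
```

```text
t 2.23 shift [ 0.38  0.21 -0.02] turn [-0.01  0.   -0.05]
grey [[264. 106.]]
yellow [[264. 168.]]
blue [[264. 223.]]
red [[133.  59.]]
green [[70. 34.]]
[0.59317616 0.22884588 0.44208435] [[ 1.    0.1  -0.  ]
 [ 0.09 -0.95  0.3 ]
 [ 0.03 -0.29 -0.96]]
t 2.27 shift [-0.2   0.22  2.99] turn [-0.    0.   -0.06]
```

View pics/w0.png

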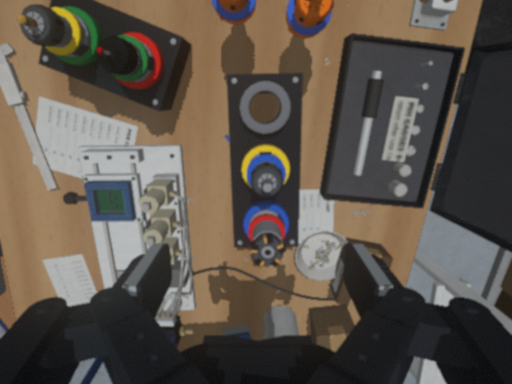

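The wrist view shows the grey pocket at (264,107), blue holder over the yellow collar at (266,165), red over blue at (266,220), and rack B at top left. Everything agrees with the projections, so I'll cross-check the centres from this view.

```bash
python3 - <<'E'
from h import *
im=cv2.imread("pics/w0.png")[:,:,::-1].copy(); c=np.load("w0.npy",allow_pickle=True).item()
for col in P:
    s,k,n=circ(im,c,col,proj(c,[[*P[col],.072]])[0],.072,.031,30); print("collar",col,s.round(4),k,n)
for col,p in dict(blue="yellow",red="blue",green="red",yellow="green").items():
    s,k,n=circ(im,c,col,proj(c,[[*P[p],.0915]])[0],.0915,.024,22); print("ring",col,s.round(4),k,n)
E
```

```text
collar grey [0.6023 0.2204 0.0308] 149 149
collar yellow [0.6107 0.1455 0.0307] 117 193
collar blue [0.6191 0.071  0.0302] 79 152
collar red [0.4472 0.2594 0.03  ] 78 193
collar green [0.3752 0.2815 0.0283] 78 187
ring blue [0.6108 0.1452 0.0212] 65 120
ring red [0.6194 0.0683 0.022 ] 53 125
ring green [0.4448 0.2594 0.0213] 66 145
ring yellow [0.3726 0.2826 0.0208] 55 142
```

step_arm --pt "85 -0.21 0.23 0.8 0 0 -0.06" --pt "85 -0.21 0.23 2.0 0 0 -0.06" --pt "85 -0.21 0.23 3.3 0 0 -0.06" --pt "85 -0.21 0.23 4.4 0 0 -0.06" --pt "85 -0.21 0.23 5.0 0 0 -0.06"

```text
time_s: 2.9
eef_pos: [0.6083, 0.1451, 0.0971]
orientation: [-0.001, 0.669, 0.743, -0.002]
force: [-1.5, 0.1, 0.1]
gripper_width: 0.995
grip_force: 0.0
```

step_arm --pt "85 0 0 0 0 0 0" --pt "85 0 0 0 0 0 0"

```text
time_s: 3.15
eef_pos: [0.6113, 0.1463, 0.1017]
orientation: [0.001, 0.669, 0.743, 0.001]
force: [0.1, 0.3, 0.2]
gripper_width: 0.997
grip_force: 0.0
```

```bash
sed -i 's/^P=.*/P=dict(grey=(.602,.221),yellow=(.610,.146),blue=(.618,.0708),red=(.4462,.2597),green=(.3738,.2818))/' h.py; python3 -c "
from h import *
go(.610,.146,.099,6)
im=capture('scene');cv2.imwrite('pics/s1.png',cv2.resize(im[80:300,150:350,::-1],None,fx=2.5,fy=2.5))
"
```

```text
t 3.15 shift [-0.   -0.03  0.07] turn [0.01 0.   0.  ]
```

View pics/s1.png

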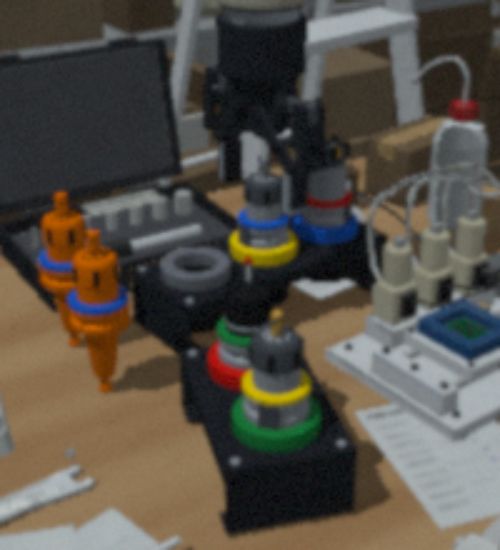

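The gripper straddles the blue holder, with the fingers in front of and behind the body. Next I'll close.

step_arm --pt "30 0 -0.02 0.07 0 0 0" --pt "30 0 -0.02 0.07 0 0 0" --pt "30 0 -0.02 0.07 0 0 0" --pt "30 0 -0.02 0.07 0 0 0" --pt "30 0 -0.02 0.07 0 0 0" --grip_force 70

```text
time_s: 3.82
eef_pos: [0.6102, 0.1471, 0.0979]
orientation: [0.0, 0.669, 0.744, 0.001]
force: [0.4, -0.1, 3.9]
gripper_width: 0.4
grip_force: 69.7
```

step_arm --pt "30 0 0 0 0 0 0" --pt "30 0 0 0 0 0 0" --pt "30 0 0 0 0 0 0" --pt "30 0 0 -0.5 0 0 0" --pt "30 0 0 -0.5 0 0 0"

```text
time_s: 4.45
eef_pos: [0.6101, 0.147, 0.1185]
orientation: [0.001, 0.669, 0.744, 0.001]
force: [0.5, 0.0, -4.4]
gripper_width: 0.401
grip_force: 70.4
```

step_arm --pt "30 0 0 -1.2 0 0 0" --pt "30 0 0 -1.9 0 0 0" --pt "30 0.9 0 -1.9 0 0 0" --pt "30 1.88 0 -1.9 0 0 0" --pt "30 1.88 0 -1.9 0 0 0"

```text
time_s: 5.08
eef_pos: [0.6002, 0.2242, 0.1922]
orientation: [-0.001, 0.667, 0.745, -0.0]
force: [0.5, -0.1, -3.1]
gripper_width: 0.4
grip_force: 71.1
```

step_arm --pt "30 0 0 0 0 0 0" --pt "30 0 0 0 0 0 0"

```text
time_s: 5.32
eef_pos: [0.6015, 0.2207, 0.1927]
orientation: [-0.0, 0.669, 0.743, -0.0]
force: [-0.4, 0.1, -3.1]
gripper_width: 0.4
grip_force: 71.1
```

```bash
python3 -c "
from h import *
go(.602,.221,.098,6)
c=calibration('wrist');im=capture('wrist');cv2.imwrite('pics/w1.png',im[:,:,::-1])
s,k,n=circ(im,c,'blue',proj(c,[[.602,.221,.19]])[0],get_obs()['eef_pos'][2]-.098+.0915,.024,45);print(s.round(4),k,n)
im=capture('scene');cv2.imwrite('pics/s2.png',cv2.resize(im[80:300,150:350,::-1],None,fx=2.5,fy=2.5))
"
```

```text
t 5.33 shift [0.01 0.02 2.37] turn [-0.  0.  0.]
[0.6014 0.223  0.0183] 100 206
```

View pics/s2.png

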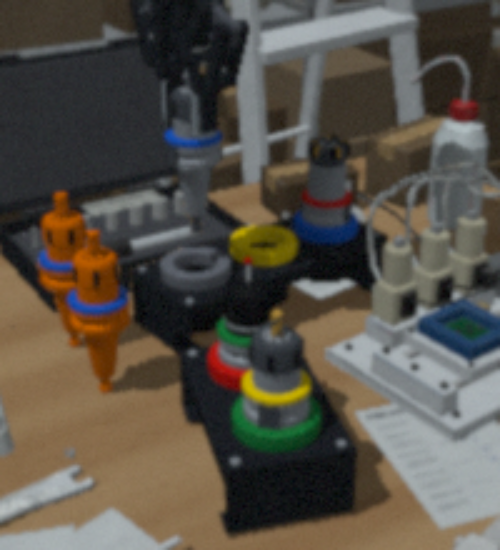

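The blue holder hangs upright at (192,150) in the crop, above the grey pocket, and the yellow pocket is free. I'll lower it in steps and watch the force.

step_arm --pt "30 0 0 0.6 0 0 0" --pt "30 0 0 1.2 0 0 0" --pt "30 0 0.01 1.7 0 0 0" --pt "30 0 0.01 2.1 0 0 0" --pt "30 0 0.01 2.1 0 0 0"

```text
time_s: 6.05
eef_pos: [0.6009, 0.2213, 0.1073]
orientation: [-0.001, 0.669, 0.744, -0.001]
force: [0.1, -0.1, -4.3]
gripper_width: 0.4
grip_force: 71.1
```

step_arm --pt "30 0 0 0.12 0 0 0" --pt "30 0 0 0.22 0 0 0" --pt "30 0 0 0.28 0 0 0" --pt "30 0 0 0.28 0 0 0"

```text
time_s: 6.55
eef_pos: [0.6021, 0.2218, 0.0981]
orientation: [0.0, 0.669, 0.744, 0.0]
force: [0.0, -0.8, -4.3]
gripper_width: 0.398
grip_force: 71.4
```

step_arm --pt "30 0 0 0.03 0 0 0" --pt "30 0 0 0.05 0 0 0" --pt "30 0 0 0.05 0 0 0"

```text
time_s: 6.92
eef_pos: [0.6023, 0.2219, 0.0979]
orientation: [0.0, 0.669, 0.744, 0.0]
force: [-4.4, -1.0, 6.3]
gripper_width: 0.403
grip_force: 72.5
```

step_arm --pt "85 0 0 0 0 0 0" --pt "85 0 0 0 0 0 0" --pt "85 0 0 0 0 0 0" --pt "85 0 0 0 0 0 0"

```text
time_s: 7.42
eef_pos: [0.602, 0.2217, 0.0958]
orientation: [-0.0, 0.669, 0.744, -0.0]
force: [-0.1, 0.3, 0.3]
gripper_width: 0.996
grip_force: 0.0
```

step_arm --pt "85 0 0 -0.6 0 0 0" --pt "85 0 0 -1.6 0 0 0" --pt "85 0 0 -2.6 0 0 0" --pt "85 0 0 -2.6 0 0 0"

```text
time_s: 7.92
eef_pos: [0.6046, 0.2224, 0.2049]
orientation: [0.002, 0.669, 0.744, 0.003]
force: [-0.2, 0.3, -0.3]
gripper_width: 0.992
grip_force: 0.0
```

```bash
python3 -c "
from h import *
go(.3738,.2818,.205,73.1)
c=calibration('top');im=capture('top')
print(circ(im,c,'blue',proj(c,[[.602,.221,.0915]])[0],.0915,.024,17))
print(circ(im,c,'yellow',proj(c,[[.610,.146,.072]])[0],.072,.031,26))
"
```

```text
t 7.92 shift [ 2.09 -5.58 -0.05] turn [ 0.05  0.02 -6.7 ]Traceback (most recent call last):
  File "<string>", line 5, in <module>
    print(circ(im,c,'blue',proj(c,[[.602,.221,.0915]])[0],.0915,.024,17))
          ~~~~^^^^^^^^^^^^^^^^^^^^^^^^^^^^^^^^^^^^^^^^^^^^^^^^^^^^^^^^^^
  File "h.py", line 20, in circ
    n,l,s,_=cv2.connectedComponentsWithStats(m&w); i=1+np.argmax(s[1:,4]); m=np.uint8(l==i)*255
                                                       ~~~~~~~~~^^^^^^^^^
    return _wrapfunc(a, 'argmax', axis=axis, out=out, **kwds)
    return bound(*args, **kwds)
ValueError: attempt to get argmax of an empty sequence
```

step_arm --pt "85 2.1 -5.6 -0.05 0 0 -6.7" --pt "85 2.1 -5.6 -0.05 0 0 -6.7" --pt "85 2.1 -5.6 -0.05 0 0 -6.7" --pt "85 2.1 -5.6 -0.05 0 0 -6.7" --pt "85 2.1 -5.6 -0.05 0 0 -6.7"

```text
time_s: 8.6
eef_pos: [0.3662, 0.2818, 0.2]
orientation: [-0.002, 0.256, 0.967, -0.001]
force: [0.9, 0.3, 0.7]
gripper_width: 0.996
grip_force: 0.0
```

```bash
python3 -c "
from h import *
go(.3738,.2818,.205,73.1)"
```

```text
t 8.6 shift [-0.16  0.09 -0.13] turn [-0.01 -0.02 -1.28]
```

step_arm --pt "85 0 0 0 0 0 -1.3" --pt "85 0 0 0 0 0 -1.3" --pt "85 0 0 0 0 0 -1.3" --pt "85 0 0 0 0 0 -1.3"

```text
time_s: 9.1
eef_pos: [0.3699, 0.2812, 0.2011]
orientation: [-0.001, 0.15, 0.989, -0.0]
force: [-0.8, 0.1, -0.1]
gripper_width: 0.995
grip_force: 0.0
```

```bash
python3 -c "
from h import *
go(.3738,.2818,.098,73.1)"
```

```text
t 9.1 shift [-0.09  0.04  2.58] turn [-0.01 -0.01 -0.04]
```

step_arm --pt "85 -0.09 0.04 0.6 0 0 -0.04" --pt "85 -0.09 0.04 1.5 0 0 -0.04" --pt "85 -0.09 0.04 2.3 0 0 -0.04" --pt "85 -0.09 0.04 2.58 0 0 -0.04" --pt "85 -0.09 0.04 2.58 0 0 -0.04"

```text
time_s: 9.72
eef_pos: [0.3739, 0.2818, 0.0984]
orientation: [-0.001, 0.146, 0.989, -0.0]
force: [0.3, 0.1, 0.6]
gripper_width: 0.995
grip_force: 0.0
```

step_arm --pt "85 0 0 0 0 0 0"

```text
time_s: 9.85
eef_pos: [0.3752, 0.2825, 0.1001]
orientation: [0.001, 0.146, 0.989, 0.001]
force: [0.1, 0.3, -0.1]
gripper_width: 0.997
grip_force: 0.0
```

```bash
python3 -c "
from h import *
go(.3738,.2818,.098,73.1)
im=capture('scene');cv2.imwrite('pics/s3.png',cv2.resize(im[80:300,150:350,::-1],None,fx=2.5,fy=2.5))
"
```

```text
t 9.85 shift [ 0.03 -0.03  0.05] turn [0.01 0.01 0.01]
```

View pics/s3.png

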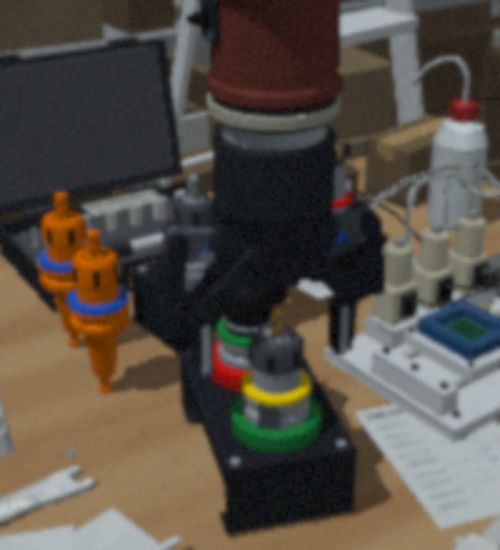

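```bash
python3 -c "
from h import *
c=calibration('scene')
o=get_obs();print(o['eef_pos'])
f=lambda X:((proj(c,[X])-[150,80])*2.5).round(0)
print(f(o['eef_pos']),f([*P['green'],.072]),f([*P['red'],.072]),f([*P['green'],.12]))
R=Ro.from_quat([*o['orientation'][1:],o['orientation'][0]]).as_matrix()
for s in (-.045,.045): print(s,f(o['eef_pos']+R@[0,s,-.013]),f(o['eef_pos']+R@[0,s,-.07]))
"
```

```text
[0.37536609 0.28256855 0.10027314]
[[271. 373.]] [[273. 408.]] [[246. 352.]] [[273. 349.]]
-0.045 [[335. 348.]] [[338. 274.]]
0.045 [[205. 366.]] [[203. 290.]]
```

The projected fingertips (205,366) and (335,348) match the picture, so the fingers do straddle the yellow holder. Next I'll close and lift.

step_arm --pt "30 0.02 -0.02 0.03 0 0 0" --pt "30 0.02 -0.02 0.03 0 0 0" --pt "30 0.02 -0.02 0.03 0 0 0" --pt "30 0.02 -0.02 0.03 0 0 0" --pt "30 0.02 -0.02 0.03 0 0 0"

```text
time_s: 10.52
eef_pos: [0.3734, 0.2814, 0.0981]
orientation: [0.0, 0.146, 0.989, -0.0]
force: [-0.9, -1.7, 6.7]
gripper_width: 0.405
grip_force: 69.4
```

step_arm --pt "30 0 0 0 0 0 0" --pt "30 0 0 -0.7 0 0 0" --pt "30 0 0 -2.0 0 0 0" --pt "30 0 0 -3.4 0 0 0" --pt "30 0 0 -4.5 0 0 0"

```text
time_s: 11.15
eef_pos: [0.3731, 0.2815, 0.2791]
orientation: [0.0, 0.146, 0.989, 0.0]
force: [0.6, 0.7, -4.0]
gripper_width: 0.405
grip_force: 70.6
```

```bash
python3 -c "
from h import *
go(.610,.146,.28,6)"
```

```text
t 11.15 shift [-6.65 -1.53 -0.02] turn [0.   0.   6.72]
```

step_arm --pt "30 -6.65 -1.53 0 0 0 6.72" --pt "30 -6.65 -1.53 0 0 0 6.72" --pt "30 -6.65 -1.53 0 0 0 6.72" --pt "30 -6.65 -1.53 0 0 0 6.72" --pt "30 -6.65 -1.53 0 0 0 6.72"

```text
time_s: 11.78
eef_pos: [0.6121, 0.1433, 0.2753]
orientation: [-0.001, 0.581, 0.814, -0.001]
force: [-0.2, 0.2, -3.4]
gripper_width: 0.4
grip_force: 71.0
```

step_arm --pt "30 0 0 0 0 0 1.35" --pt "30 0 0 0 0 0 1.35" --pt "30 0 0 0 0 0 1.35" --pt "30 0 0 0 0 0 1.35"

```text
time_s: 12.28
eef_pos: [0.6099, 0.1461, 0.2768]
orientation: [-0.0, 0.669, 0.743, -0.0]
force: [0.2, 0.5, -3.4]
gripper_width: 0.399
grip_force: 71.1
```

```bash
python3 -c "
from h import *
go(.610,.146,.098,6)"
```

```text
t 12.28 shift [-0.    0.01  4.47] turn [-0.01 -0.    0.01]
```

step_arm --pt "30 0 0 1.0 0 0 0" --pt "30 0 0 2.2 0 0 0" --pt "30 0 0 3.3 0 0 0" --pt "30 0 0 4.1 0 0 0" --pt "30 0 0 4.2 0 0 0"

```text
time_s: 12.9
eef_pos: [0.6084, 0.1459, 0.1068]
orientation: [-0.002, 0.669, 0.743, -0.002]
force: [-0.4, 0.9, -3.2]
gripper_width: 0.403
grip_force: 71.1
```

step_arm --pt "30 0 0 0.12 0 0 0" --pt "30 0 0 0.22 0 0 0" --pt "30 0 0 0.27 0 0 0" --pt "30 0 0 0.3 0 0 0" --pt "30 0 0 0.3 0 0 0"

```text
time_s: 13.52
eef_pos: [0.6106, 0.146, 0.0982]
orientation: [0.0, 0.669, 0.743, 0.0]
force: [0.9, -0.1, -1.4]
gripper_width: 0.403
grip_force: 71.2
```

step_arm --pt "30 0 0 0.04 0 0 0" --pt "30 0 0 0.04 0 0 0"

```text
time_s: 13.78
eef_pos: [0.6106, 0.146, 0.098]
orientation: [0.0, 0.669, 0.743, 0.0]
force: [-5.2, -0.9, 8.6]
gripper_width: 0.402
grip_force: 72.4
```

step_arm --pt "85 0 0 0 0 0 0" --pt "85 0 0 0 0 0 0" --pt "85 0 0 0 0 0 0" --pt "85 0 0 0 0 0 0"

```text
time_s: 14.28
eef_pos: [0.6102, 0.146, 0.0959]
orientation: [-0.0, 0.669, 0.743, -0.0]
force: [-0.4, 0.1, -0.8]
gripper_width: 0.996
grip_force: 0.0
```

step_arm --pt "85 0 0 -0.6 0 0 0" --pt "85 0 0 -1.6 0 0 0" --pt "85 0 0 -2.6 0 0 0" --pt "85 0 0 -2.6 0 0 0"

```text
time_s: 14.78
eef_pos: [0.6129, 0.1463, 0.2048]
orientation: [0.003, 0.669, 0.743, 0.003]
force: [-0.4, 0.2, 0.4]
gripper_width: 0.996
grip_force: 0.0
```

```bash
python3 -c "
from h import *
go(.4462,.2597,.205,73.1)"
```

```text
t 14.78 shift [ 3.25 -3.85 -0.04] turn [ 0.04  0.03 -6.71]
```

step_arm --pt "85 3.25 -3.8 -0.04 0 0 -6.71" --pt "85 3.25 -3.8 -0.04 0 0 -6.71" --pt "85 3.25 -3.8 -0.04 0 0 -6.71" --pt "85 3.25 -3.8 -0.04 0 0 -6.71" --pt "85 3.25 -3.8 -0.04 0 0 -6.71"

```text
time_s: 15.4
eef_pos: [0.4436, 0.2602, 0.2005]
orientation: [-0.001, 0.257, 0.966, -0.0]
force: [0.0, -0.4, 0.3]
gripper_width: 0.995
grip_force: 0.0
```

step_arm --pt "85 0 0 0 0 0 -1.35" --pt "85 0 0 0 0 0 -1.35" --pt "85 0 0 0 0 0 -1.35" --pt "85 0 0 0 0 0 -1.35"

```text
time_s: 15.9
eef_pos: [0.4452, 0.2593, 0.2009]
orientation: [-0.0, 0.147, 0.989, -0.0]
force: [0.1, -0.8, 0.5]
gripper_width: 0.993
grip_force: 0.0
```

```bash
python3 -c "
from h import *
go(.4462,.2597,.098,73.1)"
```

```text
t 15.9 shift [-0.02  0.02  2.57] turn [-0. -0.  0.]
```

step_arm --pt "85 -0.02 0.02 0.6 0 0 0" --pt "85 -0.02 0.02 1.5 0 0 0" --pt "85 -0.02 0.02 2.3 0 0 0" --pt "85 -0.02 0.02 2.57 0 0 0" --pt "85 -0.02 0.02 2.57 0 0 0"

```text
time_s: 16.52
eef_pos: [0.4462, 0.2598, 0.0984]
orientation: [-0.001, 0.146, 0.989, -0.0]
force: [-0.0, -0.4, 0.6]
gripper_width: 0.998
grip_force: 0.0
```

step_arm --pt "30 0 0 0 0 0 0" --pt "30 0 0 0 0 0 0" --pt "30 0 0 0 0 0 0" --pt "30 0 0 0 0 0 0" --pt "30 0 0 0 0 0 0"

```text
time_s: 17.15
eef_pos: [0.4472, 0.26, 0.1001]
orientation: [0.001, 0.146, 0.989, 0.0]
force: [-1.6, -1.5, 6.2]
gripper_width: 0.402
grip_force: 69.2
```

step_arm --pt "30 0 0 0 0 0 0" --pt "30 0 0 -0.7 0 0 0" --pt "30 0 0 -1.6 0 0 0" --pt "30 0 0 -2.4 0 0 0" --pt "30 0 0 -2.4 0 0 0"

```text
time_s: 17.77
eef_pos: [0.4482, 0.2607, 0.1974]
orientation: [0.002, 0.146, 0.989, 0.001]
force: [-1.0, -0.3, -4.2]
gripper_width: 0.397
grip_force: 70.6
```

```bash
python3 -c "
from h import *
go(.3738,.2818,.195,73.1)"
```

```text
t 17.77 shift [ 1.93 -0.03  0.05] turn [0.02 0.03 0.01]
```

step_arm --pt "30 0.9 0 0 0 0 0" --pt "30 1.87 0 0 0 0 0" --pt "30 1.87 0 0 0 0 0" --pt "30 1.87 0 0 0 0 0"

```text
time_s: 18.27
eef_pos: [0.3745, 0.2813, 0.1934]
orientation: [-0.0, 0.146, 0.989, -0.001]
force: [0.3, -0.8, -3.6]
gripper_width: 0.401
grip_force: 70.5
```

step_arm --pt "30 0 0 0 0 0 0"

```text
time_s: 18.4
eef_pos: [0.3753, 0.2812, 0.1941]
orientation: [-0.0, 0.146, 0.989, -0.0]
force: [0.0, -0.5, -4.3]
gripper_width: 0.403
grip_force: 70.5
```

```bash
python3 -c "
from h import *
go(.3738,.2818,.100,73.1)"
```

```text
t 18.4 shift [0.04 0.   2.35] turn [-0.   -0.    0.01]
```

step_arm --pt "30 0.03 0.01 0.7 0 0 0" --pt "30 0.03 0.01 1.4 0 0 0" --pt "30 0.03 0.01 1.9 0 0 0" --pt "30 0.03 0.01 2.1 0 0 0" --pt "30 0.03 0.01 2.2 0 0 0"

```text
time_s: 19.02
eef_pos: [0.3743, 0.2822, 0.1066]
orientation: [-0.0, 0.146, 0.989, -0.0]
force: [0.4, -0.5, -2.4]
gripper_width: 0.398
grip_force: 70.6
```

step_arm --pt "30 0 0 0.06 0 0 0" --pt "30 0 0 0.12 0 0 0" --pt "30 0 0 0.15 0 0 0" --pt "30 0 0 0.15 0 0 0"

```text
time_s: 19.52
eef_pos: [0.3739, 0.2824, 0.1009]
orientation: [0.0, 0.146, 0.989, 0.0]
force: [0.0, 0.3, -3.3]
gripper_width: 0.4
grip_force: 70.6
```

step_arm --pt "30 0 0 0.03 0 0 0" --pt "30 0 0 0.05 0 0 0" --pt "30 0 0 0.05 0 0 0"

```text
time_s: 19.9
eef_pos: [0.3743, 0.2825, 0.1002]
orientation: [0.0, 0.146, 0.989, 0.0]
force: [-4.2, -2.8, 8.3]
gripper_width: 0.397
grip_force: 71.8
```

step_arm --pt "85 0 0 0 0 0 0" --pt "85 0 0 0 0 0 0" --pt "85 0 0 0 0 0 0" --pt "85 0 0 0 0 0 0"

```text
time_s: 20.4
eef_pos: [0.3739, 0.2823, 0.0987]
orientation: [-0.0, 0.146, 0.989, 0.0]
force: [-0.5, 0.6, -0.4]
gripper_width: 0.992
grip_force: 0.0
```

step_arm --pt "85 0 0 -0.6 0 0 0" --pt "85 0 0 -1.6 0 0 0" --pt "85 0 0 -2.6 0 0 0" --pt "85 0 0 -2.6 0 0 0"

```text
time_s: 20.9
eef_pos: [0.376, 0.2835, 0.2066]
orientation: [0.003, 0.146, 0.989, 0.002]
force: [-0.0, 0.2, -0.1]
gripper_width: 0.993
grip_force: 0.0
```

```bash
python3 -c "
from h import *
go(.6185,.0705,.205,6)
im=capture('scene');cv2.imwrite('pics/s4.png',cv2.resize(im[80:300,150:350,::-1],None,fx=2.5,fy=2.5))"
```

```text
t 20.9 shift [-7.34 -3.35  0.06] turn [0.04 0.01 6.72]
```

View pics/s4.png

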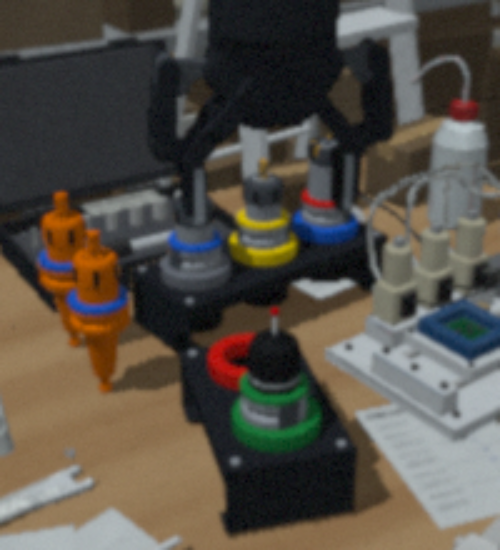

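Green sits seated in its pocket, yellow in its own, blue in grey, and the red pocket is empty at (235,360). Next is the red holder.

step_arm --pt "85 -7.38 -3.38 0.06 0 0 6.71" --pt "85 -7.38 -3.38 0.06 0 0 6.71" --pt "85 -7.38 -3.38 0.06 0 0 6.71" --pt "85 -7.38 -3.38 0.06 0 0 6.71" --pt "85 -7.38 -3.38 0.06 0 0 6.71"

```text
time_s: 21.58
eef_pos: [0.6086, 0.0741, 0.1983]
orientation: [-0.001, 0.58, 0.815, -0.001]
force: [-0.1, 0.8, 0.6]
gripper_width: 0.993
grip_force: 0.0
```

step_arm --pt "85 0 0 0 0 0 1.3" --pt "85 0 0 0 0 0 1.3" --pt "85 0 0 0 0 0 1.3" --pt "85 0 0 0 0 0 1.3"

```text
time_s: 22.08
eef_pos: [0.6076, 0.0757, 0.1994]
orientation: [-0.001, 0.666, 0.746, -0.001]
force: [-0.4, -0.5, 0.5]
gripper_width: 0.996
grip_force: 0.0
```

```bash
python3 -c "
from h import *
go(.6185,.0705,.098,6)"
```

```text
t 22.07 shift [-0.16  0.26  2.53] turn [-0.01 -0.    0.05]
```

step_arm --pt "85 -0.15 0.25 0.0 0 0 0.05" --pt "85 -0.15 0.25 0.5 0 0 0.05" --pt "85 -0.15 0.25 1.4 0 0 0.05" --pt "85 -0.15 0.25 2.2 0 0 0.05" --pt "85 -0.15 0.25 2.53 0 0 0.05"

```text
time_s: 22.7
eef_pos: [0.6165, 0.0708, 0.0954]
orientation: [-0.002, 0.669, 0.743, -0.002]
force: [-0.3, 0.7, -0.0]
gripper_width: 0.998
grip_force: 0.0
```

step_arm --pt "85 0 0 0 0 0 0" --pt "85 0 0 0 0 0 0"

```text
time_s: 22.95
eef_pos: [0.6199, 0.0708, 0.1006]
orientation: [0.001, 0.669, 0.743, 0.001]
force: [-0.3, -0.9, 1.1]
gripper_width: 0.992
grip_force: 0.0
```

```bash
python3 -c "
from h import *
go(.6185,.0705,.098,6)"
```

```text
t 22.95 shift [-0.   -0.03  0.06] turn [ 0.01  0.   -0.  ]
```

step_arm --pt "30 0 0 0 0 0 0" --pt "30 0 0 0 0 0 0" --pt "30 0 0 0 0 0 0" --pt "30 0 0 0 0 0 0" --pt "30 0 0 0 0 0 0"

```text
time_s: 23.58
eef_pos: [0.6192, 0.0708, 0.1001]
orientation: [0.0, 0.669, 0.743, 0.0]
force: [-1.2, -0.2, 4.6]
gripper_width: 0.407
grip_force: 69.4
```

step_arm --pt "30 0 0 0 0 0 0" --pt "30 0 0 -0.7 0 0 0" --pt "30 0 0 -2.0 0 0 0" --pt "30 0 0 -3.4 0 0 0" --pt "30 0 0 -4.5 0 0 0"

```text
time_s: 24.2
eef_pos: [0.6185, 0.0708, 0.2802]
orientation: [-0.0, 0.669, 0.743, -0.0]
force: [0.3, -0.3, -4.9]
gripper_width: 0.402
grip_force: 70.6
```

step_arm --pt "30 0 0 0 0 0 0"

```text
time_s: 24.32
eef_pos: [0.6208, 0.0708, 0.2832]
orientation: [0.003, 0.669, 0.743, 0.002]
force: [0.4, 0.0, -4.5]
gripper_width: 0.406
grip_force: 71.0
```

```bash
python3 -c "
from h import *
go(.4462,.2597,.28,73.1)"
```

```text
t 24.32 shift [ 5.15 -3.85  0.05] turn [ 0.03  0.03 -6.71]
```

step_arm --pt "30 5.15 -3.82 0 0 0 -6.71" --pt "30 5.15 -3.82 0 0 0 -6.71" --pt "30 5.15 -3.82 0 0 0 -6.71" --pt "30 5.15 -3.82 0 0 0 -6.71" --pt "30 5.15 -3.82 0 0 0 -6.71"

```text
time_s: 24.95
eef_pos: [0.441, 0.262, 0.2756]
orientation: [-0.003, 0.256, 0.967, -0.001]
force: [0.7, -1.1, -4.1]
gripper_width: 0.406
grip_force: 71.7
```

step_arm --pt "30 0 0 0 0 0 -1.35" --pt "30 0 0 0 0 0 -1.35" --pt "30 0 0 0 0 0 -1.35" --pt "30 0 0 0 0 0 -1.35"

```text
time_s: 25.45
eef_pos: [0.4447, 0.2594, 0.2774]
orientation: [-0.001, 0.147, 0.989, -0.001]
force: [0.5, -0.1, -4.1]
gripper_width: 0.405
grip_force: 71.7
```

```bash
python3 -c "
from h import *
go(.4462,.2597,.100,73.1)"
```

```text
t 25.45 shift [-0.04  0.03  4.43] turn [-0.01 -0.01  0.  ]
```

step_arm --pt "30 -0.02 0.01 1.0 0 0 0" --pt "30 -0.02 0.01 2.2 0 0 0" --pt "30 -0.02 0.01 3.3 0 0 0" --pt "30 -0.02 0.01 4.1 0 0 0" --pt "30 -0.02 0.01 4.2 0 0 0"

```text
time_s: 26.08
eef_pos: [0.4437, 0.2587, 0.108]
orientation: [-0.003, 0.147, 0.989, -0.002]
force: [0.3, -0.6, -3.5]
gripper_width: 0.403
grip_force: 71.6
```

step_arm --pt "30 0 0 0.1 0 0 0" --pt "30 0 0 0.17 0 0 0" --pt "30 0 0 0.2 0 0 0" --pt "30 0 0 0.2 0 0 0"

```text
time_s: 26.58
eef_pos: [0.4466, 0.2601, 0.1039]
orientation: [0.0, 0.146, 0.989, 0.0]
force: [-0.4, -0.2, -4.7]
gripper_width: 0.406
grip_force: 71.6
```

step_arm --pt "30 0 0 0.05 0 0 0" --pt "30 0 0 0.1 0 0 0" --pt "30 0 0 0.1 0 0 0"

```text
time_s: 26.95
eef_pos: [0.4465, 0.26, 0.1002]
orientation: [0.0, 0.146, 0.989, 0.0]
force: [-3.5, -1.9, 4.9]
gripper_width: 0.403
grip_force: 72.6
```

step_arm --pt "30 0 0 0.03 0 0 0" --pt "30 0 0 0.03 0 0 0"

```text
time_s: 27.2
eef_pos: [0.4466, 0.26, 0.1001]
orientation: [0.0, 0.146, 0.989, 0.0]
force: [-7.1, -2.8, 13.6]
gripper_width: 0.404
grip_force: 73.6
```

Red is seated. I'll release it and go back for blue in the grey pocket.

step_arm --pt "85 0 0 0 0 0 0" --pt "85 0 0 0 0 0 0" --pt "85 0 0 0 0 0 0" --pt "85 0 0 0 0 0 0"

```text
time_s: 27.7
eef_pos: [0.4463, 0.2599, 0.0979]
orientation: [-0.0, 0.146, 0.989, -0.0]
force: [0.1, 1.0, 0.1]
gripper_width: 0.998
grip_force: 0.0
```

step_arm --pt "85 0 0 -0.6 0 0 0" --pt "85 0 0 -1.6 0 0 0" --pt "85 0 0 -2.6 0 0 0" --pt "85 0 0 -2.6 0 0 0"

```text
time_s: 28.2
eef_pos: [0.4487, 0.2608, 0.2061]
orientation: [0.003, 0.146, 0.989, 0.002]
force: [0.4, 0.3, -1.0]
gripper_width: 0.994
grip_force: 0.0
```

```bash
python3 -c "
from h import *
go(.6021,.2216,.205,6)"
```

```text
t 28.2 shift [-3.96  0.17  0.05] turn [0.04 0.01 6.72]
```

step_arm --pt "85 -4.01 0.15 0.05 0 0 6.71" --pt "85 -4.01 0.15 0.05 0 0 6.71" --pt "85 -4.01 0.15 0.05 0 0 6.71" --pt "85 -4.01 0.15 0.05 0 0 6.71" --pt "85 -4.01 0.15 0.05 0 0 6.71"

```text
time_s: 28.82
eef_pos: [0.6013, 0.2186, 0.1978]
orientation: [-0.001, 0.58, 0.814, -0.001]
force: [-1.6, -0.0, -0.5]
gripper_width: 0.994
grip_force: 0.0
```

step_arm --pt "85 0 0 0 0 0 1.35" --pt "85 0 0 0 0 0 1.35" --pt "85 0 0 0 0 0 1.35" --pt "85 0 0 0 0 0 1.35"

```text
time_s: 29.32
eef_pos: [0.6012, 0.2192, 0.1992]
orientation: [-0.0, 0.669, 0.743, -0.0]
force: [-0.6, -0.2, 1.0]
gripper_width: 0.999
grip_force: 0.0
```

```bash
python3 -c "
from h import *
go(.6021,.2216,.099,6)"
```

```text
t 29.32 shift [0.06 0.03 2.51] turn [-0.01  0.    0.  ]
```

step_arm --pt "85 0.06 0.02 0.6 0 0 0" --pt "85 0.06 0.02 1.5 0 0 0" --pt "85 0.06 0.02 2.2 0 0 0" --pt "85 0.06 0.02 2.5 0 0 0" --pt "85 0.06 0.02 2.5 0 0 0"

```text
time_s: 29.95
eef_pos: [0.6016, 0.2216, 0.0993]
orientation: [-0.0, 0.669, 0.743, -0.001]
force: [0.3, 0.5, 0.2]
gripper_width: 0.994
grip_force: 0.0
```

step_arm --pt "85 0 0 0 0 0 0" --pt "30 0 0 0 0 0 0" --pt "30 0 0 0 0 0 0" --pt "30 0 0 0 0 0 0" --pt "30 0 0 0 0 0 0"

```text
time_s: 30.58
eef_pos: [0.6027, 0.2219, 0.1009]
orientation: [0.0, 0.669, 0.743, 0.001]
force: [0.1, 1.2, 3.9]
gripper_width: 0.402
grip_force: 69.5
```

step_arm --pt "30 0 0 0 0 0 0" --pt "30 0 0 0 0 0 0" --pt "30 0 0 0 0 0 0"

```text
time_s: 30.95
eef_pos: [0.6027, 0.2219, 0.1009]
orientation: [0.0, 0.669, 0.743, 0.001]
force: [0.3, 0.9, 5.4]
gripper_width: 0.403
grip_force: 69.6
```

step_arm --pt "30 0 0 -0.7 0 0 0" --pt "30 0 0 -2.0 0 0 0" --pt "30 0 0 -3.4 0 0 0" --pt "30 0 0 -4.5 0 0 0" --pt "30 0 0 -4.5 0 0 0"

```text
time_s: 31.58
eef_pos: [0.6037, 0.2222, 0.2839]
orientation: [0.002, 0.669, 0.743, 0.003]
force: [0.9, 0.7, -3.7]
gripper_width: 0.404
grip_force: 70.6
```

```bash
python3 -c "
from h import *
go(.6182,.0708,.28,6)"
```

```text
t 31.57 shift [-3.8  -0.04  0.09] turn [ 0.04 -0.01 -0.  ]
```

Seat height for this grip is about z = 0.1009. Now I'll move to the blue pocket.

step_arm --pt "30 -1.4 0 0 0 0 0" --pt "30 -2.8 -0.01 0 0 0 0" --pt "30 -3.79 -0.01 0 0 0 0" --pt "30 -3.79 -0.01 0 0 0 0" --pt "30 -3.79 -0.01 0 0 0 0"

```text
time_s: 32.2
eef_pos: [0.6164, 0.0711, 0.2772]
orientation: [-0.002, 0.669, 0.743, -0.001]
force: [0.2, 0.3, -3.6]
gripper_width: 0.402
grip_force: 70.7
```

step_arm --pt "30 0 0 0 0 0 0" --pt "30 0 0 0 0 0 0"

```text
time_s: 32.45
eef_pos: [0.6172, 0.072, 0.2796]
orientation: [-0.0, 0.669, 0.744, -0.0]
force: [1.4, 0.6, -4.2]
gripper_width: 0.402
grip_force: 70.7
```

```bash
python3 -c "
from h import *
go(.6187,.0708,.101,6)"
```

```text
t 32.45 shift [-0.04  0.04  4.47] turn [-0.   -0.    0.01]
```

step_arm --pt "30 -0.03 0.03 1.0 0 0 0" --pt "30 -0.03 0.03 2.2 0 0 0" --pt "30 -0.03 0.03 3.3 0 0 0" --pt "30 -0.03 0.03 4.1 0 0 0" --pt "30 -0.03 0.03 4.2 0 0 0"

```text
time_s: 33.08
eef_pos: [0.6165, 0.0705, 0.109]
orientation: [-0.002, 0.669, 0.743, -0.002]
force: [-0.8, -0.3, -4.1]
gripper_width: 0.399
grip_force: 70.7
```

step_arm --pt "30 0 0 0.1 0 0 0" --pt "30 0 0 0.2 0 0 0" --pt "30 0 0 0.25 0 0 0" --pt "30 0 0 0.25 0 0 0"

```text
time_s: 33.58
eef_pos: [0.6191, 0.0698, 0.1026]
orientation: [0.0, 0.669, 0.743, 0.0]
force: [-0.4, 0.1, -3.6]
gripper_width: 0.401
grip_force: 70.7
```

step_arm --pt "30 0 0 0.03 0 0 0" --pt "30 0 0 0.06 0 0 0" --pt "30 0 0 0.06 0 0 0"

```text
time_s: 33.95
eef_pos: [0.6192, 0.0699, 0.1009]
orientation: [0.0, 0.669, 0.743, 0.0]
force: [-3.9, -0.1, 5.2]
gripper_width: 0.4
grip_force: 71.8
```

step_arm --pt "30 0 0 0.02 0 0 0" --pt "30 0 0 0.02 0 0 0"

```text
time_s: 34.2
eef_pos: [0.6192, 0.0699, 0.1008]
orientation: [0.0, 0.669, 0.743, 0.0]
force: [-6.2, 0.8, 10.1]
gripper_width: 0.404
grip_force: 72.4
```

Blue is seated too. I'll release, rise and back away for the final check.

step_arm --pt "85 0 0 0 0 0 0" --pt "85 0 0 0 0 0 0" --pt "85 0 0 0 0 0 0" --pt "85 0 0 0 0 0 0"

```text
time_s: 34.7
eef_pos: [0.6188, 0.0698, 0.0987]
orientation: [-0.0, 0.669, 0.743, -0.0]
force: [0.7, 0.5, -0.7]
gripper_width: 0.997
grip_force: 0.0
```

step_arm --pt "85 0 0 -0.6 0 0 0" --pt "85 0 0 -1.6 0 0 0" --pt "85 0 0 -3.0 0 0 0" --pt "85 0 0 -4.4 0 0 0" --pt "85 0 0 -5.0 0 0 0"

```text
time_s: 35.33
eef_pos: [0.6203, 0.0699, 0.3037]
orientation: [0.002, 0.669, 0.743, 0.002]
force: [0.4, 0.5, -0.4]
gripper_width: 0.995
grip_force: 0.0
```

step_arm --pt "85 -6 0 0 0 0 0" --pt "85 -6 0 0 0 0 0" --pt "85 -6 0 0 0 0 0" --pt "85 -6 0 0 0 0 0" --pt "85 -6 0 0 0 0 0"

```text
time_s: 35.95
eef_pos: [0.6434, -0.1731, 0.298]
orientation: [-0.0, 0.671, 0.741, -0.001]
force: [-0.9, 0.4, -0.4]
gripper_width: 0.992
grip_force: 0.0
```

step_arm --pt "85 0 0 0 0 0 0" --pt "85 0 0 0 0 0 0" --pt "85 0 0 0 0 0 0"

```text
time_s: 36.33
eef_pos: [0.644, -0.1674, 0.2991]
orientation: [0.0, 0.669, 0.744, 0.0]
force: [-0.4, -0.6, 1.1]
gripper_width: 0.995
grip_force: 0.0
```

```bash
python3 - <<'E'
from h import *
im=capture('top');c=calibration('top');s=capture('scene')
a=cv2.resize(im[120:295,180:350],None,fx=2.3,fy=2.8);b=cv2.resize(s[125:295,160:310],None,fx=2.3,fy=2.8)
h=a.shape[0];b=cv2.copyMakeBorder(b,0,h-b.shape[0],0,0,0)
cv2.imwrite('pics/end.png',np.hstack([a,b])[:,:,::-1])
for k in P:
    if k!='grey':
        try: print(k,circ(im,c,k,proj(c,[[*P[k],.0915]])[0],.072,.031,26))
        except Exception as e: print(k,e)
E
```

```text
yellow (array([0.60710185, 0.1465508 , 0.02959238]), 50, 99)
blue (array([0.61570136, 0.07186858, 0.02956503]), 49, 97)
red (array([0.44501832, 0.25955233, 0.02974843]), 60, 107)
green (array([0.37314506, 0.28185352, 0.03012764]), 82, 85)
```

View pics/end.png

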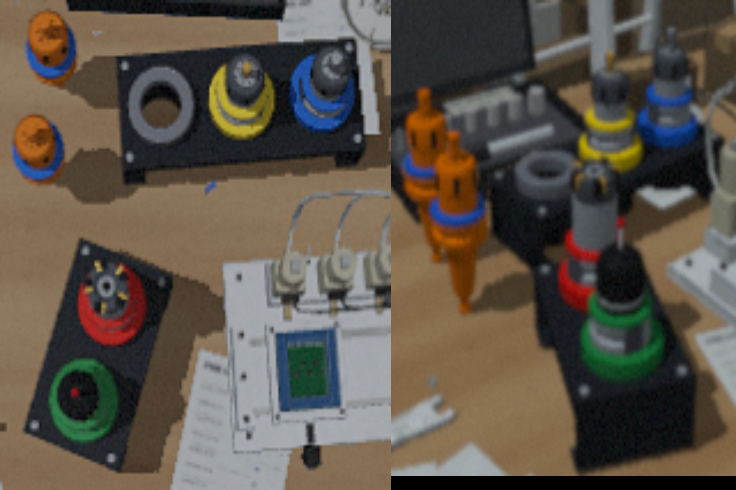

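The final views show all four holders upright and seated on their matching collars: yellow (242,95), blue (325,90), red (112,300) and green (83,398). The grey pocket is empty at (160,105), and the orange look-alikes are untouched. I'm handing in.

```bash
python3 -c "
from rig import *
print(job_done())"
```

```text
the job is handed in; nothing more can be done
None
```

All four holders stand seated in the pockets matching their ring colours, the grey pocket is empty, and the job was handed in at about 36 s.

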